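# Put the bottom-bracket sockets back on their clip rail in size order

### The arm

A 7-joint arm with a two-finger parallel gripper is mounted at the origin on a cart in front of the work surface, level with it; the furniture and walls round the work are solid. World frame = base frame: x ahead of the robot, y to its left, z up, the work surface at z = 0. Lengths are in mm, angles in rad, forces in N, time in s.
With the tool pointing down it reaches from about 425 to 925 mm from the base axis. Payload 6.8 kg.
Tool frame: the origin (TCP) lies between the finger pads; the fingertips stand ahead of it and the grasp point (between the pads) lies 11 mm behind it (finger_overhang is the z of the fingertips in the tool frame, in mm); z points along the fingers, y is the line along which they close (so a half turn about z gives the same grasp; the last joint's range is limited). The gripper opens to 85 mm and grips with 20 to 120 N. Pads are 22 mm wide; open, the fingers measure 114 mm over their backs; the gripper's body (76 mm by 85 mm) begins 54 mm behind the grasp point. The pads swing forward as they close: fully open they stand 13 mm farther back than shut.
Start: joints at [1.117, 0.477, 0.022, 1.555, -0.011, 1.109, -0.083], TCP at [228.8, -635.057, 239.308] pointing down, gripper open.
Joint ranges: [-2.96, 2.96], [-0.34, 2.1], [-1.41, 1.46], [0.24, 2.44], [-1.37, 4.51], [0.17, 1.92], [-2.96, 2.96]. Speed limits (rad/s): [2.39, 2.39, 3.14, 3.14, 3.14, 3.14, 3.14].

### API

Orientations are given as a unit quaternion [w, x, y, z].
In Python, from cell import * gives the robot as it stands.
- The arm moves only by the shell command python3 -m inch 'ROWS'. ROWS is JSON, a list of rows, each a list of 7 numbers: the shift along the tool's x, y, z each as a share of 100 mm, from -1 to 1, then the turn, a rotation vector about the tool's x, y, z each as a share of 90 degrees, from -1 to 1, then the opening, from 0 (shut) to 1 (fully open). In form: [[dx, dy, dz, ax, ay, az, hand], ...]. A call has 1 to 8 rows; each row is the pose to reach, as a shift and turn from the pose commanded when the call began, along the tool's axes at that moment; what a row does not reach only later rows make up. A row lasts 1/8 s, in which the tool goes at most 62.5 mm and 10.7 degrees, less where a joint would pass 70% of its speed; a pose out of reach is approached as far as the arm can. A call with a number of a shift or a turn outside -1 to 1 is refused whole. A call with a gripper value outside its range is refused whole. The fingers move at their own pace and stop on an object; the grip force is fixed at half the most. Time passes only in rows, so rows that repeat a pose let the fingers close. It gives the time, the measured TCP pose, the force, the opening and the grip force at its end, in the units of the state.
- sense(): the state, without advancing time (a new reading comes with each control period).
- get_image(name): name is "side" or "top" or "wrist"; returns a dict with "img" (420x560x3 uint8, red, green, blue), "range_z" (420x560 float32, mm along the optical axis (not along the pixel's ray), 0 where there is no reading), "fx", "fy", "cx", "cy" (pixels), "R" (3x3) and "t" (3): a world point X has camera coordinates R X + t. Camera axes: x right, y down, z forward; pixel columns grow to the right and rows downward; lengths in mm; the calibration is good to about 2 mm. A picture is of the moment at which its call begins.
- job_done(): hands the job in; it is judged then, once.
The state is a dict: "t": time; "joint_pos": joint angles; "qvel": joint speeds; "joint_efforts": joint torques, N m; "ee_pos": TCP position; "tool_rot": TCP orientation; "force": force on the tool from outside, world axes, zero at the start; "ft_torque": the same for the moment, N m; "width": opening from 0.0 (shut) to 1.0 (fully open); "gripper_force": force on a finger pad.
Only numpy, scipy, OpenCV 4.12 (cv2) and the standard library are available. Lean on these libraries where they do the work, as an engineer would, in place of code of your own. Each camera call takes 0.05 s, during which the arm holds its last target. There are 200 camera calls.

### The job

Click the two loose bottom-bracket sockets, the silver one and the smaller dark grey one, onto the two empty spring clips of the socket rail so that the four sockets on it run in order of size from the largest to the smallest. Press each one fully home, down onto the rail, the same way up as it stands now, and let go.

Things in the scene. Friction and masses are not known exactly. Their poses are not given: they have to be found in the camera images.
- rail: Fixed aluminium rail along its own y, 282x32 mm, top 14 mm above the bench; origin: centre of its underside, z up. Red studs at y = +-105 (carry the fixed 54 and 26 mm end sockets, either way round) and +-35 mm (empty), x = 0, rise 31 mm above its top, tips tapered. Each empty stud has 4 bowed spring leaves, 25 mm across; pushing a socket down over them takes 5 to 15 N, its weight will not do.
- end_large: The largest socket, bright steel, 54 mm across, 34 mm tall, already on one end stud of the rail and fixed there (at which end varies); the other end stud carries the smallest, 26 mm across, 34 mm tall. Origin: centre of its underside, on the rail's top.
- silver_mid (a point): Centre (half-way up) of the loose silver splined socket, standing upright on the bench: 44 mm across, 30 mm tall, through hole at least 17 mm wide, 0.09 kg; z up its axis. Round: grip it from any side. A stud's tip guides it if it comes down up to 6 mm off centre.
- grey_mid (a point): Centre (half-way up) of the loose dark grey socket, standing upright on the bench: 36 mm across at its lower part, narrower collar on top, 38 mm tall, through hole 18 mm wide, 0.1 kg; z up its axis. Round: grip it from any side. (The flat black cap nearby, 49 mm across, 20 mm tall, is no socket.)
There are look-alikes about, which are no part of the job. What is shaped like the part that bears grey_mid but blue or red is not meant. Leave any orange look-alike of the part that bears silver_mid alone.

How it is judged:
By the outcome, as a careful person would: the job done as asked, in the order asked, and still so for the second after the job is handed in, with the robot touching nothing.
It also fails if it takes over 51 s, if anything falls off the work surface, if the arm or the gripper's body presses on something with over 40 N, if the wrist force passes 120 N, or if a joint passes its speed limit or range.

## Working session

There is one attempt and no reset: what is moved stays moved. The work goes in short steps, Python scripts to look and compute and a shell command to move; the robot and the scene stay as the last step left them, time stands still between calls to the robot, and variables do not carry over. Pictures are saved under pics/ and viewed, at most 10 in all, crops included, and the job is handed in when it is done.

```bash
mkdir -p pics
python3 - <<'E'
from cell import *
import cv2,pickle
for n in("top","side"):
    d=get_image(n); pickle.dump(d,open(n+".pkl","wb")); cv2.imwrite(f"pics/{n}0.png",cv2.cvtColor(d["img"],cv2.COLOR_RGB2BGR))
    print(n,d["fx"],d["R"].round(3).tolist(),d["t"].round(0))
s=sense();print(s)
E
```

```text
top 409.77811334912616 [[0.001, -1.0, -0.006], [-0.982, 0.001, -0.188], [0.188, 0.006, -0.982]] [ -21.  546. 1033.]
side 525.7012653120966 [[0.941, -0.339, 0.01], [-0.154, -0.453, -0.878], [0.302, 0.824, -0.478]] [-527.  138. 1031.]
{'t': 0.1, 'joint_pos': array([ 1.11688729,  0.47772233,  0.02230925,  1.55636846, -0.01149905,
        1.10927916, -0.08310239]), 'qvel': array([-7.39706942e-04, -3.16431861e-04,  7.62631202e-04, -2.35294602e-03,
        1.51616434e-03, -5.69190374e-04, -7.17737898e-05]), 'joint_efforts': array([ 3.63999534e-03, -5.97761607e+01,  1.61357805e+00, -2.81953704e+01,
        1.28449628e-02,  5.10690981e-03,  1.02403408e-06]), 'ee_pos': array([ 228.62791237, -634.54375109,  238.41228199]), 'tool_rot': array([-8.01793683e-04,  9.85084789e-01,  1.72067656e-01, -1.93705105e-04]), 'force': array([-0.30865635,  1.31436375,  0.15090563]), 'ft_torque': array([-0.00755093, -0.0177663 , -0.02143884]), 'gripper_force': 0.0, 'width': 0.9992272489403269}
```

View pics/top0.png

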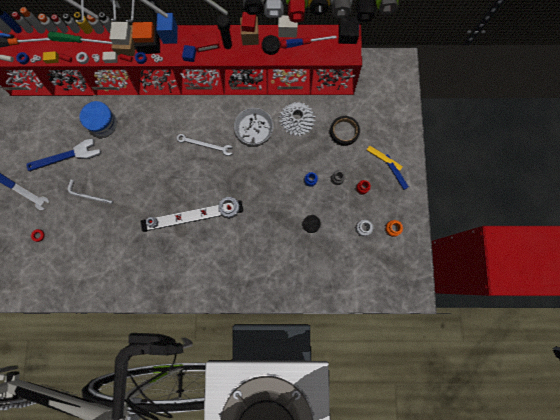

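View pics/side0.png

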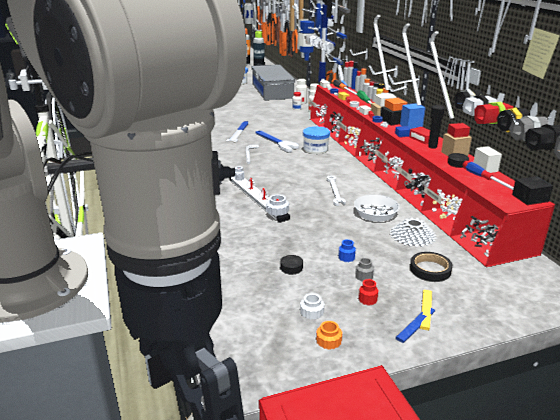

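Top view: the grey socket is at (337,178), with look-alikes blue (311,179), red (363,186) and the black cap (311,224). The silver socket is at (365,228), with its orange look-alike at (395,228). The rail runs from the large end (229,207) to the small end (152,222), with red studs near (204,212) and (179,217). I'll check this choice in a close crop.

```bash
cat > h.py <<'E'
import numpy as np,cv2,pickle
from scipy.spatial.transform import Rotation as Ro
def world(d,u,v,z=None):
    """pixel -> world, by depth (z None) or on the plane of height z"""
    r=np.array([(u-d["cx"])/d["fx"],(v-d["cy"])/d["fy"],1.]); c=-d["R"].T@d["t"]; w=d["R"].T@r
    return c+w*((z-c[2])/w[2] if z is not None else d["range_z"][int(round(v)),int(round(u))])
def cloud(d):
    v,u=np.mgrid[:420,:560]; z=d["range_z"]
    P=np.stack([(u-d["cx"])/d["fx"]*z,(v-d["cy"])/d["fy"]*z,z],-1)
    P=(P-d["t"])@d["R"]; P[z<=0]=np.nan; return P
def rows(s,dx):
    """world shift -> shares in tool axes"""
    q=s["tool_rot"]; return (Ro.from_quat(np.r_[q[1:],q[0]]).inv().apply(dx)/100).round(3)
E
python3 - <<'E'
from h import *
d=pickle.load(open("top.pkl","rb"));P=cloud(d)
for n,u,v in[("grey",337,178),("silver",365,228),("orange",395,228),("cap",311,224),("large",229,207),("small",152,222),("stud",204,212),("stud",179,217),("red",363,186),("blue",311,179)]:
    w=P[v-16:v+17,u-16:u+17].reshape(-1,3); z=w[:,2]
    m=(z>np.nanmax(z)-6) if n!="stud" else (z>35)
    q=w[m]; print(n,world(d,u,v).round(0),"top",np.nanmax(z).round(1),((q.min(0)+q.max(0))/2).round(1),np.ptp(q,0).round(0),"floor",np.nanpercentile(z,10).round(1))
a=cv2.resize(d["img"][150:250,285:415],None,fx=4.3,fy=4.3,interpolation=2)
b=cv2.resize(d["img"][190:240,130:260],None,fx=4.3,fy=4.3,interpolation=2)
cv2.imwrite("pics/crop.png",np.vstack([a,b])[:600,:,::-1])
E
```

```text
grey [ 642. -198.   -2.] top 41.1 [ 639.2 -196.1   38.2] [24. 25.  6.] floor -3.7
silver [ 499. -270.    1.] top 33.0 [ 499.1 -264.5   30. ] [30. 27.  6.] floor -3.4
orange [ 500. -353.   -3.] top 33.2 [ 497.7 -345.3   30.3] [27. 29.  6.] floor -3.4
cap [ 508. -121.   19.] top 23.8 [ 510.1 -120.9   20.8] [44. 44.  6.] floor -3.7
large [552. 101.  33.] top 50.9 [554.4 104.5  48.1] [38. 38.  5.] floor -3.4
small [509. 302.  48.] top 50.0 [512.7 308.9  47.3] [19. 19.  6.] floor -3.6
stud [537. 167.  37.] top 50.1 [551.3 149.6  42.7] [33. 54. 15.] floor -3.5
stud [526. 237.  22.] top 42.4 [523.9 240.2  38.7] [10.  9.  7.] floor -3.5
red [ 617. -269.    2.] top 40.5 [ 613.1 -266.    37.7] [25. 25.  5.] floor -3.6
blue [ 638. -125.   -1.] top 39.2 [ 635.5 -121.4   36.3] [26. 22.  6.] floor -3.7
```

View pics/crop.png

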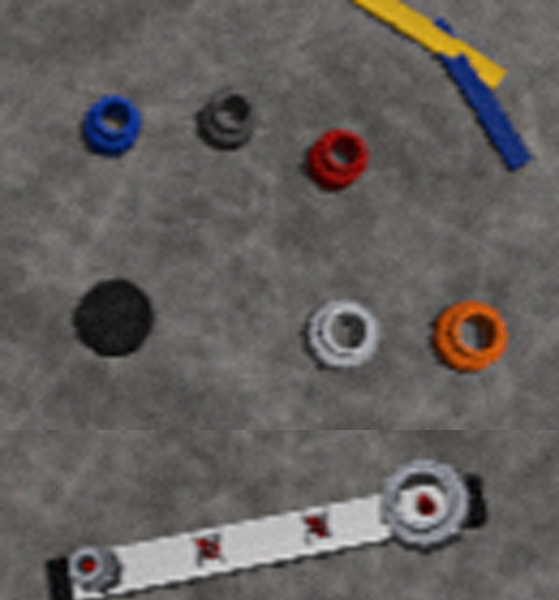

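The crop confirms the choice: dark grey at crop (226,120), silver at (343,332). Orange, red, blue and the cap are clearly different. The rail's large end is at the right and its small end at the left. Silver therefore goes on the stud at about (540,172) and grey on the one at about (527,241). I'll close the fingers across the rail, which is a turn of about −82° about tool z.

```bash
python3 -c "
from cell import *
print(finger_overhang)"; python3 -m inch '[[0.5,-0.33,0,0,0,0,1],[1,-0.67,0,0,0,0,1],[1,-0.67,0,0,0,0,1]]' && python3 -m inch '[[0.5,-0.33,0,0,0,0,1],[1,-0.67,0,0,0,0,1],[1,-0.67,0,0,0,0,1]]' && python3 -m inch '[[0.5,-0.33,0,0,0,-0.11,1],[1,-0.67,0,0,0,-0.23,1],[1,-0.67,0,0,0,-0.34,1],[1,-0.67,0,0,0,-0.45,1],[1,-0.67,0,0,0,-0.57,1],[1,-0.67,0,0,0,-0.68,1],[1,-0.67,0,0,0,-0.79,1],[1,-0.67,0,0,0,-0.908,1]]'
```

```text
8.0
t: 0.48
ee_pos: [305.0, -533.3, 239.0]
tool_rot: [-0.001, 0.984, 0.176, 0.001]
force: [-0.1, -0.8, 2.1]
width: 1.0
gripper_force: 0.0
t: 0.85
ee_pos: [375.2, -436.9, 239.2]
tool_rot: [-0.001, 0.984, 0.176, 0.001]
force: [-0.4, -1.0, -0.3]
width: 1.004
gripper_force: 0.0
t: 1.85
ee_pos: [442.0, -345.8, 239.0]
tool_rot: [-0.0, 0.631, 0.776, -0.0]
force: [-0.1, -0.0, -0.4]
width: 1.003
gripper_force: 0.0
```

```bash
python3 -m inch '[[0.35,0.36,0.2,0,0,0,1],[0.68,0.72,0.6,0,0,0,1],[0.68,0.72,0.8,0,0,0,1],[0.68,0.72,0.8,0,0,0,1]]'
python3 - <<'E'
from cell import *
from h import *
d=get_image("wrist");pickle.dump(d,open("w1.pkl","wb"));cv2.imwrite("pics/w1.png",d["img"][:,:,::-1]);s=sense();print(s["ee_pos"])
P=cloud(d);z=P[...,2];D=np.hypot(P[...,0]-499,P[...,1]+264);m=(z>24)&(z<45)&(D<40);q=P[m]
print(m.sum(),q.min(0),q.max(0),np.nanmedian(z[(D<60)&(z<10)]))
E
```

```text
t: 2.35
ee_pos: [498.3, -263.8, 157.4]
tool_rot: [-0.002, 0.633, 0.774, -0.001]
force: [0.1, -0.0, -0.0]
width: 1.001
gripper_force: 0.0
[ 498.9694856  -264.66114115  158.81147228]
413 [ 484.47231128 -278.52645186   24.05542058] [ 514.93701236 -247.80657794   31.54243218] -0.5649756322405504
```

View pics/w1.png

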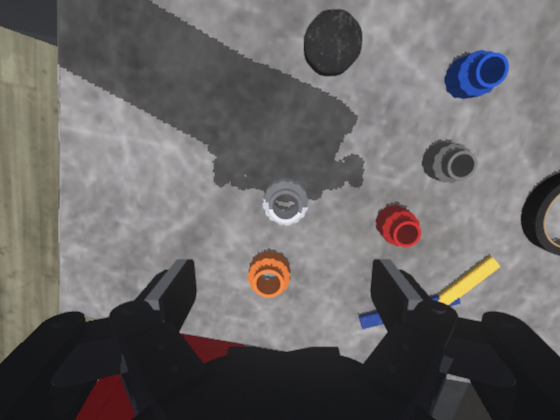

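The wrist view shows silver at (285,203), grey at (450,160), orange at (270,275) and red at (400,228). Silver lies within 1.5 mm of the TCP axis, so I'll go down and close.

```bash
python3 -m inch '[[0,0.01,0.4,0,0,0,1],[0,0.01,0.8,0,0,0,1],[0,0.01,1,0,0,0,1],[0,0.01,1,0,0,0,1]]' && python3 -m inch '[[0,0,0.2,0,0,0,1],[0,0,0.4,0,0,0,1],[0,0,0.48,0,0,0,1],[0,0,0.48,0,0,0,1],[0,0,0.48,0,0,0,0.3],[0,0,0.48,0,0,0,0.1],[0,0,0.48,0,0,0,0],[0,0,0.48,0,0,0,0]]' &&  python3 -m inch '[[0,0,0,0,0,0,0],[0,0,0,0,0,0,0]]'
```

```text
t: 2.9
ee_pos: [500.0, -264.5, 59.1]
tool_rot: [-0.0, 0.633, 0.774, -0.001]
force: [0.7, -0.1, -0.8]
width: 0.998
gripper_force: 0.0
t: 3.9
ee_pos: [501.3, -263.3, 12.3]
tool_rot: [0.001, 0.632, 0.775, 0.0]
force: [-1.0, -0.2, 6.0]
width: 0.486
gripper_force: 60.6
t: 4.15
ee_pos: [501.3, -263.3, 12.3]
tool_rot: [0.001, 0.633, 0.775, 0.0]
force: [-1.4, 0.1, 5.4]
width: 0.489
gripper_force: 60.6
```

Width 0.487 is about 41 mm, so silver is held. Lift and carry it toward the rail.

```bash
python3 -m inch '[[0,0,-0.3,0,0,0,0],[0,0,-0.7,0,0,0,0],[0.3,0.1,-1,0,0,0,0],[0.6,0.2,-1,0,0,0,0],[1,0.3,-1,0,0,0,0]]' && python3 -m inch '[[0.5,0.15,0,0,0,0,0],[1,0.3,0,0,0,0,0]]' && python3 -m inch '[[0.5,0.15,0,0,0,0,0],[1,0.3,0,0,0,0,0]]' && python3 -m inch '[[0.4,0.15,0,0,0,0,0],[0.8,0.3,0,0,0,0,0],[0.8,0.3,0,0,0,0,0],[0.8,0.3,0,0,0,0,0]]'
python3 - <<'E'
from cell import *
from h import *
d=get_image("wrist");pickle.dump(d,open("w2.pkl","wb"));cv2.imwrite("pics/w2.png",d["img"][:,:,::-1]);s=sense();print(s["ee_pos"],s["width"])
E
```

```text
t: 4.78
ee_pos: [510.7, -159.0, 112.2]
tool_rot: [0.001, 0.633, 0.774, 0.0]
force: [0.5, -0.6, -1.6]
width: 0.484
gripper_force: 61.2
t: 5.03
ee_pos: [519.7, -53.8, 111.7]
tool_rot: [0.0, 0.633, 0.774, 0.0]
force: [0.7, 0.5, -1.4]
width: 0.482
gripper_force: 61.2
t: 5.28
ee_pos: [529.1, 50.4, 111.7]
tool_rot: [0.0, 0.633, 0.774, 0.0]
force: [-0.4, -0.7, -1.0]
width: 0.487
gripper_force: 61.2
t: 5.78
ee_pos: [542.3, 132.6, 111.2]
tool_rot: [0.0, 0.633, 0.775, -0.0]
force: [-0.1, -0.4, -1.1]
width: 0.488
gripper_force: 61.2
[542.32965512 131.81587522 111.18576401] 0.48722272569642283
```

View pics/w2.png

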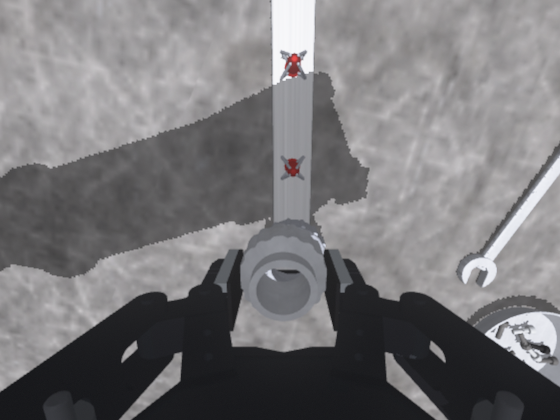

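The wrist view shows the held silver socket upright between the pads at (285,270). The near empty stud is at (292,167) and the far one at (293,65), with the rail aligned to the tool x axis.

Run:
```python
from cell import *
from h import *
d=pickle.load(open("w2.pkl","rb"));P=cloud(d)
for u,v in[(292,167),(293,65)]:
    w=P[v-18:v+18,u-18:u+18].reshape(-1,3)
    for lo in(20,38):
        q=w[w[:,2]>lo];print(len(q),((q.min(0)+q.max(0))/2).round(1),q[:,2].max().round(1), "rail",np.nanmedian(w[:,2]).round(1))
top=P[215:325,238:335].reshape(-1,3);zm=np.nanpercentile(top[:,2],99);print("held top z",zm)
q=top[(top[:,2]>zm-5)];print(((q.min(0)+q.max(0))/2).round(1),np.ptp(q,0).round(1))
s=sense()
for t in[(540.5,172.4)]:print(rows(s,np.r_[np.array(t)-s["ee_pos"][:2],0]))
```

```text
279 [540.5 174.   32.7] 45.3 rail 13.8
144 [540.4 174.1  41.7] 45.3 rail 13.8
398 [526.8 242.   33.3] 46.5 rail 14.1
197 [526.5 242.4  42.3] 46.5 rail 14.1
held top z 134.72683581436573
[546.  135.6 135.8] [37.1 25.3 12.1]
[ 0.401  0.063 -0.   ]
```

```bash
python3 -m inch '[[0.41,0.067,0,0,0,0,0],[0.41,0.067,0.2,0,0,0,0],[0.41,0.067,0.45,0,0,0,0],[0.41,0.067,0.45,0,0,0,0],[0.41,0.067,0.45,0,0,0,0]]' && python3 -m inch '[[0,0,0.08,0,0,0,0],[0,0,0.16,0,0,0,0],[0,0,0.22,0,0,0,0],[0,0,0.28,0,0,0,0],[0,0,0.28,0,0,0,0]]'
```

```text
t: 6.45
ee_pos: [541.2, 173.8, 66.7]
tool_rot: [0.0, 0.633, 0.774, -0.0]
force: [0.2, -0.0, -0.6]
width: 0.488
gripper_force: 61.2
t: 7.08
ee_pos: [540.5, 174.7, 37.7]
tool_rot: [-0.0, 0.632, 0.775, -0.0]
force: [0.8, -0.6, -0.9]
width: 0.483
gripper_force: 61.1
```

```bash
python3 -m inch '[[0,0,0.05,0,0,0,0],[0,0,0.1,0,0,0,0],[0,0,0.13,0,0,0,0],[0,0,0.14,0,0,0,0],[0,0,0.14,0,0,0,0]]'
```

```text
t: 7.7
ee_pos: [540.9, 174.8, 26.2]
tool_rot: [0.001, 0.632, 0.775, -0.0]
force: [-7.7, -4.1, 21.9]
width: 0.487
gripper_force: 63.5
```

```bash
python3 -m inch '[[0,0,0.015,0,0,0,0],[0,0,0.03,0,0,0,0],[0,0,0.03,0,0,0,0]]'
```

```text
t: 8.07
ee_pos: [540.9, 174.8, 26.0]
tool_rot: [0.001, 0.633, 0.775, -0.001]
force: [-15.3, -7.0, 52.3]
width: 0.489
gripper_force: 66.5
```

It hits a hard stop at TCP z 26.0, where 26.3 was expected for fully home. I'll relax, release, rise and look.

```bash
python3 -m inch '[[0,0,-0.025,0,0,0,0],[0,0,-0.025,0,0,0,0.5],[0,0,-0.025,0,0,0,1],[0,0,-0.025,0,0,0,1],[0,0,-0.025,0,0,0,1],[0,0,-0.3,0,0,0,1],[0,0,-0.7,0,0,0,1],[0,0,-1,0,0,0,1]]' && python3 -m inch '[[-0.5,0,0,0,0,0,1],[-1,0,0,0,0,0,1],[-1,0,0,0,0,0,1]]'
python3 - <<'E'
from cell import *
from h import *
d=get_image("wrist");cv2.imwrite("pics/w3.png",d["img"][:,:,::-1]);s=sense();print(s["ee_pos"])
P=cloud(d);D=np.hypot(P[...,0]-540.5,P[...,1]-173.5);q=P[(D<25)&(P[...,2]>38)];print(np.nanpercentile(q[:,2],[50,90]),((q.min(0)+q.max(0))/2))
print(rows(s,[639-s["ee_pos"][0],-196-s["ee_pos"][1],0]))
E
```

```text
t: 9.07
ee_pos: [541.1, 175.0, 122.5]
tool_rot: [0.0, 0.632, 0.775, 0.0]
force: [0.3, 0.4, -0.1]
width: 1.002
gripper_force: 0.0
t: 9.45
ee_pos: [561.5, 71.1, 120.7]
tool_rot: [0.001, 0.636, 0.772, -0.001]
force: [-0.8, 0.1, 0.1]
width: 0.999
gripper_force: 0.0
[561.02744936  74.35525889 120.8845977 ]
[43.32901585 44.37939827] [540.83171839 174.65667448  41.98221353]
[-2.804e+00  2.360e-01  2.000e-03]
```

View pics/w3.png

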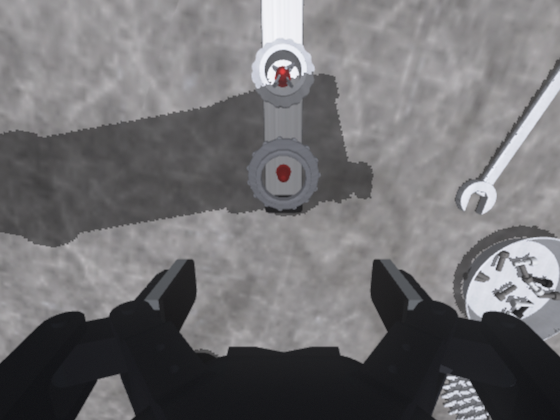

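Silver sits level on the near stud at (283,72), with the large end socket at (284,172). Its top is at z≈44, which is fully home. Now grey.

```bash
python3 -m inch '[[-0.5,0.04,0,0,0,0,1],[-1,0.08,0,0,0,0,1]]' && python3 -m inch '[[-0.5,0.04,-0.1,0,0,0,1],[-1,0.08,-0.3,0,0,0,1]]' && python3 -m inch '[[-0.4,0.04,0,0,0,0,1],[-0.8,0.08,0,0,0,0,1],[-0.8,0.08,0,0,0,0,1],[-0.8,0.08,0,0,0,0,1]]'
python3 - <<'E'
from cell import *
from h import *
d=get_image("wrist");cv2.imwrite("pics/w4.png",d["img"][:,:,::-1]);s=sense();print(s["ee_pos"],s["tool_rot"])
P=cloud(d);D=np.hypot(P[...,0]-639,P[...,1]+196)
for lo,hi in((4,12),(12,20),(20,32),(33,50)):
    q=P[(D<26)&(P[...,2]>lo)&(P[...,2]<hi)];print(lo,len(q),((q.min(0)+q.max(0))/2).round(1),np.ptp(q,0).round(1))
c=((q.min(0)+q.max(0))/2);print(rows(s,np.r_[(c-s["ee_pos"])[:2],0]))
E
```

```text
t: 9.75
ee_pos: [589.0, -18.1, 121.3]
tool_rot: [-0.0, 0.631, 0.776, 0.001]
force: [0.3, -0.3, -0.8]
width: 1.006
gripper_force: 0.0
t: 10.0
ee_pos: [616.4, -115.4, 150.6]
tool_rot: [-0.001, 0.631, 0.775, -0.0]
force: [0.1, 1.2, -0.0]
width: 1.005
gripper_force: 0.0
t: 10.5
ee_pos: [640.5, -190.5, 150.9]
tool_rot: [-0.001, 0.632, 0.775, 0.001]
force: [-0.3, -0.5, 0.5]
width: 0.995
gripper_force: 0.0
[ 640.45313823 -190.02490218  151.02238202] [-6.53081191e-04  6.31365615e-01  7.75484870e-01  5.01368422e-04]
4 110 [ 639.  -191.6    7.9] [34.  28.4  7.9]
12 115 [ 639.2 -191.5   16. ] [32.7 28.1  8. ]
20 546 [ 640.  -195.3   26. ] [35.2 34.9 11.8]
33 309 [ 639.9 -195.5   36.1] [25.  25.2  6.1]
[-0.053 -0.017 -0.   ]
```

View pics/w4.png

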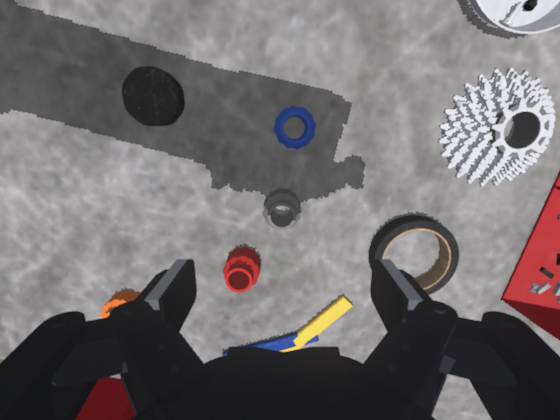

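Grey is at (282,208) in the wrist view, with blue at (295,127) and red at (240,268) clear of the fingers. Its measured centre is (640,−195.4) and its wide part is 35 mm across, up to about z 28. Go down and grip.

```bash
python3 -m inch '[[-0.053,-0.015,0.4,0,0,0,1],[-0.053,-0.015,0.8,0,0,0,1],[-0.053,-0.015,1,0,0,0,1],[-0.053,-0.015,1,0,0,0,1]]' && python3 -m inch '[[0,0,0.2,0,0,0,1],[0,0,0.36,0,0,0,1],[0,0,0.36,0,0,0,1],[0,0,0.36,0,0,0,0.3],[0,0,0.36,0,0,0,0],[0,0,0.36,0,0,0,0],[0,0,0.36,0,0,0,0],[0,0,0.36,0,0,0,0]]'
```

```text
t: 11.05
ee_pos: [639.2, -196.7, 50.2]
tool_rot: [-0.001, 0.632, 0.775, -0.0]
force: [-0.2, -0.3, 1.2]
width: 0.997
gripper_force: 0.0
t: 12.05
ee_pos: [640.7, -198.4, 16.2]
tool_rot: [0.001, 0.633, 0.775, 0.0]
force: [0.8, 0.8, 6.7]
width: 0.391
gripper_force: 60.3
```

```bash
python3 -m inch '[[0,0,-0.3,0,0,0,0],[0,0,-0.7,0,0,0,0],[0.3,-0.02,-1,0,0,0,0],[0.6,-0.04,-1,0,0,0,0],[1,-0.05,-1,0,0,0,0]]' && python3 -m inch '[[0.5,-0.03,0,0,0,0,0],[1,-0.05,0,0,0,0,0]]' && python3 -m inch '[[0.5,-0.03,0,0,0,0,0],[1,-0.05,0,0,0,0,0]]' && python3 -m inch '[[0.5,-0.03,0,0,0,0,0],[1,-0.05,0,0,0,0,0],[1,-0.05,0,0,0,0,0],[1,-0.05,0,0,0,0,0]]'
python3 - <<'E'
from cell import *
from h import *
d=get_image("wrist");cv2.imwrite("pics/w5.png",d["img"][:,:,::-1]);s=sense();print(s["ee_pos"],s["width"])
P=cloud(d);D=np.hypot(P[...,0]-526.8,P[...,1]-242.3)
for lo in(20,38):
    q=P[(D<18)&(P[...,2]>lo)&(P[...,2]<50)];print(lo,len(q),((q.min(0)+q.max(0))/2).round(1))
e=s["ee_pos"];R=Ro.from_quat(np.r_[s["tool_rot"][1:],s["tool_rot"][0]])
L=R.inv().apply(P.reshape(-1,3)-e);m=(abs(L[:,1])<14)&(abs(L[:,0])<25)&(L[:,2]<-5)&(L[:,2]>-40)
q=L[m];zt=np.percentile(q[:,2],2);q=q[q[:,2]<zt+6];print("held, tool frame",zt,q.min(0).round(1),q.max(0).round(1))
print(rows(s,np.r_[np.array([526.8,242.3])-e[:2],0]))
E
```

```text
t: 12.68
ee_pos: [614.6, -101.6, 115.5]
tool_rot: [0.0, 0.633, 0.774, -0.0]
force: [0.1, 0.1, -0.8]
width: 0.393
gripper_force: 60.0
t: 12.92
ee_pos: [589.2, -3.2, 115.1]
tool_rot: [-0.0, 0.633, 0.774, -0.0]
force: [0.6, 0.4, -1.3]
width: 0.395
gripper_force: 60.0
t: 13.18
ee_pos: [564.3, 94.0, 115.1]
tool_rot: [-0.0, 0.633, 0.775, -0.0]
force: [0.2, 0.3, -1.6]
width: 0.391
gripper_force: 60.0
t: 13.68
ee_pos: [540.2, 189.0, 115.0]
tool_rot: [0.0, 0.632, 0.775, -0.001]
force: [0.0, -0.9, -0.1]
width: 0.392
gripper_force: 60.0
[540.49283788 188.16123021 114.95065905] 0.39083983978062103
20 266 [526.6 242.6  33.4]
38 142 [526.3 242.8  42.4]
held, tool frame -22.04173196060022 [ -9.7 -12.9 -23.2] [ 16.4  12.2 -16.1]
[ 0.558 -0.027 -0.001]
```

View pics/w5.png

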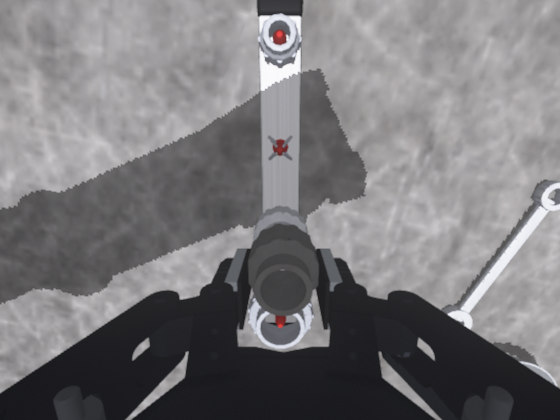

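The wrist view shows grey held upright at (283,280). The empty stud is at (280,147), the small end at (280,37), and silver below the hand at (280,325). The held socket sits about 3 mm ahead of the TCP in tool x, so I shift 53 mm instead of 56.

```bash
python3 -m inch '[[0.3,-0.015,0,0,0,0,0],[0.53,-0.025,0,0,0,0,0],[0.53,-0.025,0.2,0,0,0,0],[0.53,-0.025,0.42,0,0,0,0],[0.53,-0.025,0.42,0,0,0,0],[0.53,-0.025,0.42,0,0,0,0]]' && python3 -m inch '[[0,0,0.08,0,0,0,0],[0,0,0.16,0,0,0,0],[0,0,0.22,0,0,0,0],[0,0,0.28,0,0,0,0],[0,0,0.3,0,0,0,0],[0,0,0.3,0,0,0,0]]'
```

```text
t: 14.48
ee_pos: [527.8, 239.8, 73.2]
tool_rot: [0.0, 0.633, 0.774, -0.0]
force: [0.1, 0.5, -0.7]
width: 0.39
gripper_force: 60.0
t: 15.22
ee_pos: [527.4, 240.7, 43.2]
tool_rot: [0.0, 0.633, 0.775, -0.0]
force: [0.7, -1.9, -0.5]
width: 0.391
gripper_force: 60.1
```

```bash
python3 -m inch '[[0,0,0.05,0,0,0,0],[0,0,0.1,0,0,0,0],[0,0,0.13,0,0,0,0],[0,0,0.15,0,0,0,0],[0,0,0.15,0,0,0,0]]'
```

```text
t: 15.85
ee_pos: [527.5, 240.7, 30.1]
tool_rot: [0.001, 0.633, 0.774, -0.0]
force: [-5.7, -7.5, 22.7]
width: 0.388
gripper_force: 62.7
```

```bash
python3 -m inch '[[0,0,0.015,0,0,0,0],[0,0,0.03,0,0,0,0],[0,0,0.03,0,0,0,0]]'
```

```text
t: 16.23
ee_pos: [527.5, 240.8, 29.9]
tool_rot: [0.001, 0.633, 0.774, -0.001]
force: [-14.5, -12.1, 50.4]
width: 0.396
gripper_force: 65.9
```

It hits a hard stop at TCP z 29.9, where 30.2 was expected. Release, rise, back off and look.

```bash
python3 -m inch '[[0,0,-0.03,0,0,0,0],[0,0,-0.03,0,0,0,0.5],[0,0,-0.03,0,0,0,1],[0,0,-0.03,0,0,0,1],[0,0,-0.03,0,0,0,1],[0,0,-0.3,0,0,0,1],[0,0,-0.7,0,0,0,1],[0,0,-1,0,0,0,1]]' && python3 -m inch '[[-0.5,0,-0.2,0,0,0,1],[-1,0,-0.4,0,0,0,1],[-1,0,-0.4,0,0,0,1]]'
python3 - <<'E'
from cell import *
from h import *
d=get_image("wrist");cv2.imwrite("pics/w6.png",d["img"][:,:,::-1]);s=sense();print(s["ee_pos"],s["force"])
P=cloud(d)
for x,y in((540.8,174.5),(526.8,242.3)):
    D=np.hypot(P[...,0]-x,P[...,1]-y);q=P[(D<24)&(P[...,2]>38)];zt=np.nanpercentile(q[:,2],90);q=q[q[:,2]>zt-4];print(zt,((q.min(0)+q.max(0))/2).round(1),np.ptp(q,0).round(1))
E
```

```text
t: 17.23
ee_pos: [527.5, 241.4, 126.6]
tool_rot: [0.0, 0.632, 0.775, 0.0]
force: [-0.1, -0.6, 0.1]
width: 0.995
gripper_force: 0.0
t: 17.6
ee_pos: [549.4, 138.0, 166.5]
tool_rot: [0.002, 0.636, 0.772, 0.0]
force: [0.3, -0.2, 0.1]
width: 0.996
gripper_force: 0.0
[548.21783057 140.93823168 165.80709942] [-0.6732764   0.71294699  0.59867575]
259.41948174644165 [544.1 157.6 258.3] [34.6  9.   5.8]
52.24485726397592 [526.6 243.2  51.3] [24.8 25.   5.9]
```

View pics/w6.png

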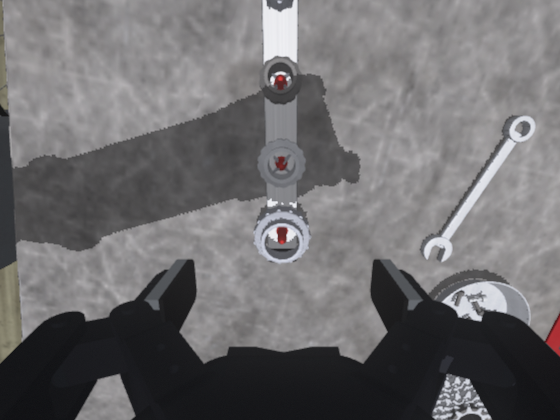

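The view shows the large end at (282,237), silver at (281,162), grey at (281,80) and the small end at the top edge, in size order. The grey top is at z≈52, which is 14+38 and fully home. The gripper is clear, so I'll hand in.

```bash
python3 -m inch '[[0,0,0,0,0,0,1],[0,0,0,0,0,0,1]]'; python3 -c "
from cell import *
print(job_done())"
```

```text
t: 17.9
ee_pos: [546.6, 144.7, 164.8]
tool_rot: [-0.001, 0.632, 0.775, -0.0]
force: [0.4, 0.3, -0.1]
width: 0.997
gripper_force: 0.0
the job is handed in; nothing more can be done
None
```

Both loose sockets are pressed fully home on the rail, silver next to the largest and grey next to the smallest, so the four run in size order; the job was handed in at about 18 s with the gripper clear.

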